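# Take down the packing stack

## Robot

A 6-joint arm with a two-finger parallel gripper is mounted at the origin on a cart in front of the work surface, level with it; the furniture and walls round the work are solid. World frame = base frame: x ahead of the robot, y to its left, z up, the work surface at z = 0. Lengths are in m, angles in rad, forces in N, time in s.
With the tool pointing down it reaches from about 0.375 to 0.925 m from the base axis. Payload 5.7 kg.
Tool frame: the origin (TCP) lies at the very end of the fingers, on their centre line; the grasp point (between the pads) lies 19 mm behind it (arm.hold_point_z is the distance from the TCP to the grasp point, in m); z points along the fingers, y is the line along which they close (so a half turn about z gives the same grasp; the last joint's range is limited). The gripper opens to 88 mm and grips with 3 to 60 N. Pads are 20 mm wide; open, the fingers measure 115 mm over their backs; the gripper's body (75 mm by 178 mm) begins 61 mm behind the grasp point.
Start: joints at [-1.335, 0.359, 1.51, -0, 1.272, -0.115], TCP at [0.206, -0.563, 0.223] pointing down, gripper open.
Joint ranges: [-2.97, 2.97], [-1.01, 2.36], [0.21, 2.38], [-0.96, 4.11], [0.2, 2.71], [-2.98, 2.98]. Speed limits (rad/s): [2.39, 2.39, 3.14, 3.14, 3.14, 3.14].

## Interface

Orientations are given as a unit quaternion [w, x, y, z].
In Python, from cell import arm gives the robot as it stands.
- The arm moves only by the shell command python3 -m jog 'ROWS' [FORCE]. ROWS is JSON, a list of rows, each a list of 7 numbers: the shift along the world's x, y, z in m, then the turn, a rotation vector about the world's x, y, z in rad, then the closure, from -1 (fully open) to 1 (shut). A call has 1 to 8 rows; each row shifts and turns the commanded pose from where the row before left it; what a row does not reach is not made up. A row lasts 1/12 s, in which the tool goes at most 41.7 mm and 7.16 degrees, less where a joint would pass 70% of its speed; a pose out of reach is approached as far as the arm can. A call is refused whole if a number of a shift passes 0.0417 or a number of a turn 0.125, either way. A call with a gripper value outside its range is refused whole. The fingers move at their own pace and stop on an object; FORCE is the grip in N (left out, the last holds). Time passes only in rows, so rows that do not move let the fingers close. It gives the time, the measured TCP pose, the force, the opening and the grip force at its end, in the units of the state.
- arm.sense(): the state, without advancing time (a new reading comes with each control period).
- arm.read_camera(name): name is "side" or "top" or "wrist"; returns (picture, depth): 400x640x3 uint8, red, green, blue; 400x640 float32, m along the optical axis (not along the pixel's ray), 0 where there is no reading.
- arm.calibration(name): a dict with "fx", "fy", "cx", "cy" (pixels), "cam_to_world" (4x4, takes a point from camera to world coordinates); the wrist camera has in their place "hand_eye" (4x4, takes a point from camera to tool coordinates, whose origin is the TCP and whose axes are the flange's). Camera axes: x right, y up, looking along -z (the intrinsics and any distortion apply to the point x, -y, -z); pixel columns grow to the right and rows downward; lengths in m; the calibration is good to about 2 mm. A picture is of the moment at which its call begins: read the wrist's pose just before it. calibration takes no time and is no camera call.
- arm.job_done(): hands the job in; it is judged then, once.
Trained networks look in the newest picture that a camera, given by its name, has taken for a name from the list of things; names that differ only in an ending like _2 or _b are one class to them, and where a whole thing is asked for, a point or a joint stands for the part that bears it (a point fixed in the world has none). Each returns a list of dicts, best first, with "confidence" (0 to 1); they miss things now and then, are a little off and sometimes report something else, mostly with a low value. They report only what shows in the picture. A call takes as long as a camera call. They do not tell look-alikes from the thing itself.
- arm.masks_of(name, camera): "region" (400x640 bool, what is visible of it) and "bbox" ([left, top, right, bottom] in pixels, round what is visible of it).
The state is a dict: "t": time; "joint_pos": joint angles; "joint_vel": joint speeds; "tau": joint torques, N m; "tool_pos": TCP position; "eef_rot": TCP orientation; "ft_force": force on the tool from outside, world axes, zero at the start; "wrist_torque": the same for the moment, N m; "gripper_width": finger opening in m; "grip_force": force on a finger pad.
Only numpy, scipy, OpenCV 4.12 (cv2) and the standard library are available. Lean on these libraries where they do the work, as an engineer would, in place of code of your own. Each camera call takes 0.05 s, during which the arm holds its last target. There are 200 camera calls.

## Task

The bar is cut, so the packing that propped it can go back. Take the stack apart from the top, one piece at a time without dragging or toppling what is still below, and lay each piece flat, lengthwise and centred in its own home before you move the next: the big nut in the round steel dish, the square tube in the steel cradle, the pine block in the wooden tray, and last the firebrick on the small brazing hearth. Leave the bolt and the smaller nut that lie near the dish where they are.

Things in the scene. Friction and masses are not known exactly. Their poses are not given: they have to be found in the camera images.
- big_nut: The large plain steel hexagon nut on top of the stack, lying flat: 30 mm across flats, 35 mm across corners, 16 mm high, about 0.07 kg; its underside about 131 mm above the bench. Origin at the centre of its underside, z up; x points square to one pair of flats, y to a corner. The smaller nuts lying loose on the bench are not part of the job.
- square_tube: Dark rusty steel square tube, 30 wide (x) x 100 long (y) x 30 mm high (z), about 0.22 kg: second from the top, its underside about 101 mm above the bench, lying across the pine block. Origin at the centre of its underside, z up.
- pine_block: Pine block, 45 wide (x) x 120 long (y) x 45 mm high (z), about 0.28 kg: third from the top, its underside 56 mm above the bench, lying across the firebrick. Origin at the centre of its underside, z up.
- brick: Small salmon-coloured firebrick, 66 wide (x) x 116 long (y) x 56 mm high (z), up to 0.95 kg: the foot of the stack, standing on the bench at the right. Origin at the centre of its underside, z up. To be gripped across the 66 mm.
- dish: Round shallow pressed-steel parts dish, home of the big nut: 74 mm across the rim, rim 9 mm high, flat floor 58 mm across and 4 mm above the origin. Fixed to the bench; some 90 to 110 mm beyond its centre are the fronts of a loudspeaker and hi-fi units, up to 0.6 m high. Origin on its underside at the centre, z up.
- cradle: Stock cradle, home of the square tube: a dark steel strip 52 x 112 mm with two flared saddles 62 mm apart. Fixed to the bench. Origin on its underside at the centre, z up, y along its length (either end alike). The tube lies along y on the saddles, its underside 14 mm above the origin and its middle over the origin; the horns either side stand 42 mm apart at the seat and flare to 52 mm at the top, 29 mm above the bench; the ends are open.
- block_tray: Shallow wooden tray, home of the pine block: 71 x 140 mm outside, walls 18 mm high, floor 61 (x) x 130 mm (y), 6 mm above the origin. Fixed to the bench. Origin on its underside at the centre, z up, y along its length (either end alike); the block lies along y, centred.
- hearth: Small brazing hearth, home of the firebrick: a low dark steel angle frame 84 x 134 mm with a brown fire-clay floor 78 (x) x 128 mm (y), 16 mm above the origin, and a lip rising 5 mm above that floor. Fixed to the bench. Origin at the centre, level with the bench, z up, y along its length (either end alike); the brick lies along y, centred.
- bolt: Hexagon bolt lying on its side, 29 x 81 x 26 mm, left of the dish; a bystander, loose. Origin at the middle of its length, on its underside.
- small_nut: Smaller hexagon nut lying flat, 25 x 28 x 13 mm, between the vice and the dish; a bystander, loose. Above and beyond it the vice's slanting black handle ends 0.27 m above the bench; left of the vice stand a grinder and its post, 0.4 m high. Origin at the centre of its underside.
Not all that is in view belongs to the job. Leave any yellow look-alike of the big_nut alone.

How it is judged:
On the way, in this order (a step that is already met when the one before it is completed fails the run):
1. The big nut lies in the dish, let go (horizontal distance between big_nut and dish below 0.015 m and z of big_nut in the frame of dish between -0.001 and 0.009 m and angle between big_nut's own z axis and vertical below 0.07 rad and contact force between the fingers and big_nut below 0.05 N), for 0.2 s.
2. The square tube lies in the cradle, let go (horizontal distance between square_tube and cradle below 0.015 m and z of square_tube in the frame of cradle between 0.009 and 0.019 m and angle between square_tube's own z axis and vertical below 0.07 rad and angle between the y axis of square_tube and the y axis of cradle, either way round below 0.2 rad and contact force between the fingers and square_tube below 0.05 N), for 0.2 s.
3. The pine block lies in the wooden tray, let go (horizontal distance between pine_block and block_tray below 0.015 m and z of pine_block in the frame of block_tray between 0.001 and 0.011 m and angle between pine_block's own z axis and vertical below 0.07 rad and angle between the y axis of pine_block and the y axis of block_tray, either way round below 0.2 rad and contact force between the fingers and pine_block below 0.05 N), for 0.2 s.
4. The firebrick lies on the hearth, let go (horizontal distance between brick and hearth below 0.015 m and z of brick in the frame of hearth between 0.011 and 0.021 m and angle between brick's own z axis and vertical below 0.07 rad and angle between the y axis of brick and the y axis of hearth, either way round below 0.2 rad and contact force between the fingers and brick below 0.05 N), for 0.2 s.
At the end, for the whole second after the job is handed in: Each of the four pieces lies at rest in its own home: its middle within 15 mm (horizontally) of the home's middle, its underside within 5 mm of the seat or floor height, level within 0.07 rad and, but for the nut, lengthwise within 0.2 rad (either end round) (horizontal distance between big_nut and dish below 0.015 m and z of big_nut in the frame of dish between -0.001 and 0.009 m and angle between each of big_nut, square_tube, pine_block, brick's own z axis and vertical below 0.07 rad and linear speed of each of big_nut, square_tube, pine_block, brick below 0.01 m/s and horizontal distance between square_tube and cradle below 0.015 m and z of square_tube in the frame of cradle between 0.009 and 0.019 m and angle between the y axis of square_tube and the y axis of cradle, either way round below 0.2 rad and horizontal distance between pine_block and block_tray below 0.015 m and z of pine_block in the frame of block_tray between 0.001 and 0.011 m and angle between the y axis of pine_block and the y axis of block_tray, either way round below 0.2 rad and horizontal distance between brick and hearth below 0.015 m and z of brick in the frame of hearth between 0.011 and 0.021 m and angle between the y axis of brick and the y axis of hearth, either way round below 0.2 rad); the robot touches nothing.
It fails at once if the square tube is shifted by more than 30 mm before the big nut above it is in its place (distance of square_tube from where it was at the start of the episode above 0.03 m and not (horizontal distance between big_nut and dish below 0.03 m)).
It fails at once if the pine block is shifted by more than 30 mm before the square tube above it is in its place (distance of pine_block from where it was at the start of the episode above 0.03 m and not (horizontal distance between square_tube and cradle below 0.03 m)).
It fails at once if the firebrick is shifted by more than 30 mm before the pine block above it is in its place (distance of brick from where it was at the start of the episode above 0.03 m and not (horizontal distance between pine_block and block_tray below 0.03 m)).
It fails at once if a piece of the stack tips over (more than 0.6 rad off level) (angle between any of big_nut, square_tube, pine_block, brick's own z axis and vertical above 0.6 rad).
It fails at once if the bolt or the smaller nut is pushed more than 20 mm (distance of any of bolt, small_nut from where it was at the start of the episode above 0.02 m).
It also fails if it takes over 122 s, if anything falls off the work surface, if the arm or the gripper's body presses on something with over 40 N, if the wrist force passes 120 N, or if a joint passes its speed limit or range.

## Working session

There is one attempt and no reset: what is moved stays moved. The work goes in short steps, Python scripts to look and compute and a shell command to move; the robot and the scene stay as the last step left them, time stands still between calls to the robot, and variables do not carry over. Pictures are saved under pics/ and viewed, at most 14 in all, crops included, and the job is handed in when it is done.

```bash
ls; mkdir -p pics; cat > h.py <<'E'
import numpy as np, cv2
from cell import arm
from scipy.spatial.transform import Rotation as R
def c2w(cam,s=None):
    k=arm.calibration(cam)
    if cam!='wrist': return k,np.array(k['cam_to_world'])
    s=s or arm.sense(); T=np.eye(4); q=s['eef_rot']; T[:3,:3]=R.from_quat([q[1],q[2],q[3],q[0]]).as_matrix(); T[:3,3]=s['tool_pos']
    return k,T@np.array(k['hand_eye'])
def cloud(cam,d,T=None):
    k,M=c2w(cam) if T is None else T
    v,u=np.mgrid[:d.shape[0],:d.shape[1]]
    P=np.stack([(u-k['cx'])/k['fx']*d,-(v-k['cy'])/k['fy']*d,-d,np.ones_like(d)],-1)@M.T
    P=P[...,:3]; P[d<=0]=np.nan; return P
def rect(P,m,lo,hi):
    Q=P[m]; Q=Q[(Q[:,2]>lo)&(Q[:,2]<hi)]
    if len(Q)<20: return None
    (c,s,a)=cv2.minAreaRect((Q[:,:2]*1000).astype(np.float32))
    return np.round(c,1),np.round(s,1),round(a,1),'z',np.round(np.percentile(Q[:,2],[5,50,95])*1000,1),len(Q)
E
python3 - <<'E'
from h import *
for c in ['top','side']:
    im,d=arm.read_camera(c); cv2.imwrite(f'pics/{c}0.png',im[...,::-1]); P=cloud(c,d); np.save(f'pics/{c}0.npy',P)
    k,M=c2w(c); print(c,M[:3,3].round(3), [x for x in k if x not in('cam_to_world')], k['fx'])
    for n in 'big_nut square_tube pine_block brick dish cradle block_tray hearth bolt small_nut'.split():
        for r in arm.masks_of(n,c)[:3]:
            m=r['region']; print(n,round(r['confidence'],2),r['bbox'],rect(P,m,-.02,.3))
print(arm.sense()['t'],arm.hold_point_z)
E
```

```text
pics
top [ 0.376 -0.2    0.952] ['fx', 'fy', 'cx', 'cy'] 435.5185531783962
big_nut 0.7 [364.1, 166.1, 375.6, 179.3] (array([ 515.8, -295.6]), array([31.8, 30.1]), 50.0, 'z', array([-0.6, 14.5, 17.1]), 146)
big_nut 0.59 [436.3, 125.7, 456.5, 152.9] (array([ 570.2, -432.7]), array([31.4, 60. ]), 78.0, 'z', array([131. , 144.3, 146.7]), 222)
big_nut 0.47 [214.0, 149.1, 231.1, 164.7] (array([536.2,   4. ]), array([109.,  31.]), 38.9, 'z', array([-2.4, 13.4, 16.4]), 176)
square_tube 0.67 [408.6, 131.6, 461.6, 159.5] (array([ 558.6, -430.5]), array([ 35.6, 137.5]), 12.1, 'z', array([101.5, 128.7, 132.2]), 744)
square_tube 0.34 [305.1, 211.7, 328.6, 264.1] (array([ 386.6, -175.6]), array([112.2,  63.4]), 0.9, 'z', array([ 0. ,  4.2, 23.9]), 1332)
brick 0.64 [394.3, 125.3, 456.5, 176.9] (array([ 559.6, -418.8]), array([ 66.1, 126.4]), 15.8, 'z', array([ 1.8, 52.6, 57.3]), 695)
dish 0.64 [308.3, 166.5, 340.4, 195.9] (array([ 503.9, -197.9]), array([67.9, 68.9]), 53.1, 'z', array([0.1, 3.1, 7.9]), 792)
cradle 0.82 [305.1, 209.2, 329.4, 265.3] (array([ 385.6, -177.3]), array([111.6,  55.7]), 0.
[... 2233 characters left out ...]
2.4,  9. , 26.5]), 711)
block_tray 0.69 [267.0, 272.9, 358.2, 316.4] (array([ 393.1, -358.4]), array([151.1, 103.2]), 2.2, 'z', array([ 3.5,  6.5, 17.7]), 2557)
hearth 0.65 [263.4, 240.9, 337.2, 279.8] (array([ 398.3, -260.4]), array([126.3, 148.8]), 81.6, 'z', array([ 8.5, 15.6, 20.3]), 2027)
hearth 0.54 [385.2, 213.2, 440.5, 256.8] (array([ 575.9, -337.5]), array([263.9,  74.1]), 73.5, 'z', array([102.5, 119.7, 130.9]), 1161)
bolt 0.54 [325.1, 209.3, 353.7, 219.6] (array([539.1, -82.6]), array([76.6, 42.4]), 24.6, 'z', array([ 3.9, 13.2, 22.2]), 205)
small_nut 0.57 [303.7, 217.0, 314.3, 222.3] (array([464.6, -92.5]), array([21.8, 22.5]), 29.3, 'z', array([ 2.1,  9.3, 13.1]), 67)
1.1 0.0187
```

View pics/top0.png

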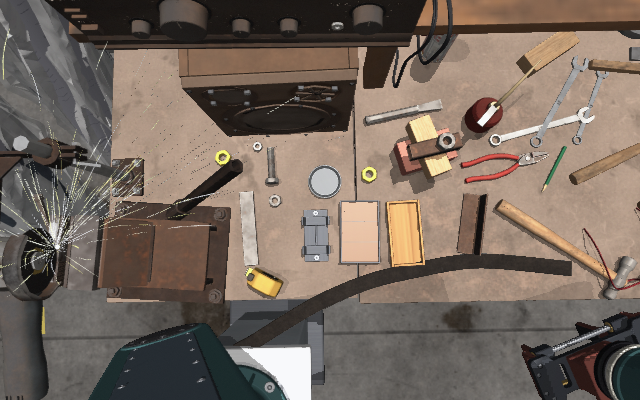

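View pics/side0.png

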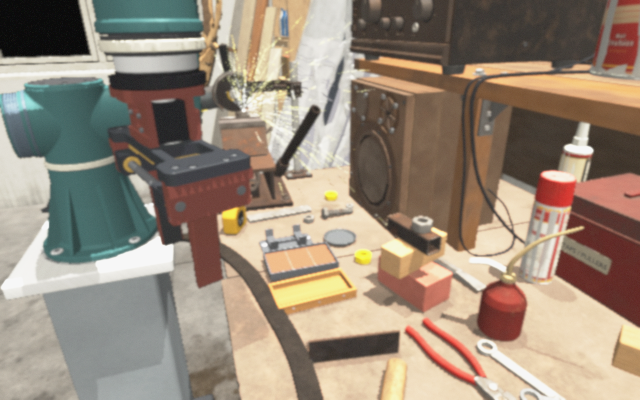

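The top view shows the stack at about (435,147), the dish at (324,181), the cradle at (316,235), the hearth at (360,232) and the tray at (406,232). The side view agrees: the nut is on top of the tube, then the pine block, then the brick. Next I'll measure each stack layer from height slices.

```bash
python3 - <<'E'
from h import *
T=np.load('pics/top0.npy');S=np.load('pics/side0.npy')
def box(Q,w,l):
    # fit fixed size rectangle: maximize inside count, return center & yaw of long axis
    from scipy.optimize import minimize
    best=None
    return best
for n,lo,hi in [('nut',.138,.155),('tube',.124,.136),('block',.094,.106),('brick',.048,.061)]:
    for c,P in (('top',T),('side',S)):
        m=(abs(P[...,0]-.56)<.1)&(abs(P[...,1]+.425)<.1)&(P[...,2]>lo)&(P[...,2]<hi)
        m2=cv2.morphologyEx(m.astype(np.uint8),cv2.MORPH_OPEN,np.ones((2,2)))
        k,l,st,_=cv2.connectedComponentsWithStats(m2); 
        m2=m2>0
        r=rect(P,m2,lo,hi); Q=P[m2]; print(n,c,r,'mean',Q[:,:2].mean(0).round(4))
        if r: print('   corners',cv2.boxPoints((tuple(map(float,r[0])),tuple(map(float,r[1])),r[2])).round(0).tolist())
# homes, slices from top
for n,cx,cy,lo,hi,w in [('dish',.504,-.198,.006,.013,.045),('cradle',.386,-.177,.018,.034,.07),('cradlebase',.386,-.177,.0025,.034,.066),('hearth lip',.395,-.273,.0175,.025,.075),('hearth',.395,-.273,.011,.025,.075),('tray',.388,-.371,.013,.022,.08)]:
    for c,P in (('top',T),('side',S)):
        m=(abs(P[...,0]-cx)<w)&(abs(P[...,1]-cy)<(.046 if n!='dish' else w))
        print(n,c,rect(P,m,lo,hi))
s=arm.sense();print(s['tool_pos'],s['eef_rot'],s['gripper_width']); q=s['eef_rot'];print(R.from_quat([q[1],q[2],q[3],q[0]]).as_matrix().round(3))
im=cv2.imread('pics/top0.png')[100:280,290:490]; cv2.imwrite('pics/crop.png',cv2.resize(im,None,fx=3.3,fy=3.3,interpolation=cv2.INTER_CUBIC))
E
```

```text
nut top (array([ 556.3, -430.7]), array([28.1, 32.6]), 16.8, 'z', array([141.6, 145. , 147.1]), 154) mean [nan nan]
   corners [[538.0, -419.0], [548.0, -450.0], [574.0, -442.0], [565.0, -411.0]]
nut side (array([ 557.8, -434.5]), array([30. , 28.2]), 23.2, 'z', array([139.1, 144.5, 146.9]), 202) mean [ 0.5602 -0.4314]
   corners [[538.0, -427.0], [550.0, -453.0], [577.0, -442.0], [566.0, -416.0]]
tube top (array([ 551.2, -413.5]), array([27.2, 99. ]), 12.6, 'z', array([126.4, 129.1, 131.8]), 532) mean [nan nan]
   corners [[527.0, -368.0], [549.0, -465.0], [575.0, -459.0], [554.0, -362.0]]
tube side (array([ 552.5, -416.4]), array([29.9, 97. ]), 13.4, 'z', array([125.2, 130.1, 132.2]), 465) mean [nan nan]
   corners [[527.0, -373.0], [549.0, -467.0], [578.0, -460.0], [556.0, -366.0]]
block top (array([ 553.9, -397.8]), array([117.3,  70.6]), 19.9, 'z', array([ 96.7,  99.3, 102. ]), 923) mean [nan nan]
   corners [[487.0, -385.0], [511.0, -451.0], [621.0, -411.0], [597.0, -345.0]]
block side (array([ 557.9, -423.4]), array([ 85.8, 122.6]), 80.0, 'z', array([ 95.6, 100.4, 104. ]), 596
[... 1223 characters left out ...]
e (array([ 393.9, -271.5]), array([ 89.3, 134.5]), 89.5, 'z', array([17.7, 19.7, 21.4]), 343)
hearth top (array([ 393.3, -271.4]), array([ 83.8, 132.5]), 88.7, 'z', array([12.2, 15. , 19.8]), 2470)
hearth side (array([ 393.9, -271.5]), array([ 89.3, 134.5]), 89.5, 'z', array([13.5, 15.8, 20.5]), 1847)
tray top (array([ 382.4, -368.8]), array([150.3,  89.5]), 2.7, 'z', array([13.6, 16.4, 19.4]), 640)
tray side (array([ 384.2, -371.3]), array([ 90.3, 152.1]), 89.7, 'z', array([13.5, 16.6, 18.7]), 935)
[ 0.20617266 -0.56341257  0.22263114] [-5.99751566e-05  9.84657192e-01  1.74499889e-01 -8.44969227e-06] 0.0879017734718713
[[ 0.939  0.344 -0.   ]
 [ 0.344 -0.939  0.   ]
 [ 0.    -0.    -1.   ]]
```

View pics/crop.png

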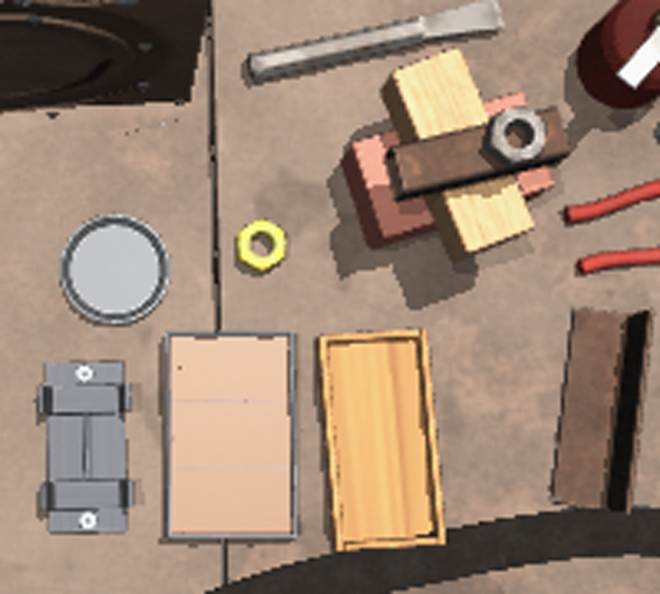

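The crop shows the nut at about crop (517,133), sitting near the right end of the tube, with a clear layout of all four homes. I'll check obstacle heights and the wrist camera mount, and move above the stack.

```bash
python3 - <<'E'
from h import *
print(np.array(arm.calibration('wrist')['hand_eye']).round(3), arm.calibration('wrist')['fx'])
T=np.load('pics/top0.npy').reshape(-1,3);S=np.load('pics/side0.npy').reshape(-1,3)
P=np.vstack([T,S]);P=P[np.isfinite(P[:,0])&(P[:,0]>.25)]
for x in np.arange(.3,.8,.05): print(round(x,2),[ (lambda q: int(1000*np.percentile(q[:,2],98)) if len(q) else -1)(P[(P[:,0]>=x)&(P[:,0]<x+.05)&(P[:,1]>=y)&(P[:,1]<y+.05)]) for y in np.arange(-.7,.05,.05)])
E
python3 -m jog '[[0.01,0.01,0.03,0,0,0.1,-1],[0.02,0.01,0.03,0,0,0.1,-1],[0.033,0.012,0.02,0,0,0.1,-1],[0.036,0.012,0.01,0,0,0.1,-1],[0.036,0.012,0.01,0,0,0.1,-1],[0.036,0.012,0.01,0,0,0.1,-1],[0.036,0.012,0,0,0,0.1,-1],[0.036,0.012,0,0,0,0.1,-1]]'
```

```text
[[ 0.001  0.964  0.267  0.072]
 [ 1.    -0.    -0.001 -0.   ]
 [-0.001  0.267 -0.964 -0.162]
 [ 0.     0.     0.     1.   ]] 292.78624690190145
0.3 [11, 11, 10, 37, 13, 17, 18, 21, 22, 21, 14, 1, 59, 58, 108]
0.35 [25, 25, 1, 39, 4, 17, 8, 20, 17, 26, 25, 2, 2, 9, 108]
0.4 [3, 26, 26, 40, 3, 17, 17, 20, 17, 27, 25, 24, 1, 275, 228]
0.45 [5, 1, 18, 38, 1, 93, 18, 19, 20, 19, 8, 6, 268, 265, 242]
0.5 [13, 13, 12, 12, 126, 144, 130, 16, 16, 8, 8, 2, 262, 265, 145]
0.55 [12, 10, 12, 108, 130, 146, 131, 2, 1, 1, 1, 306, 16, 68, 83]
0.6 [7, 6, 138, 125, 53, 101, 101, 480, 480, 480, 480, 482, 488, 494, 488]
0.65 [350, 352, 352, 352, 352, 352, 358, 468, 359, 351, 351, 351, 351, 351, 405]
0.7 [47, 351, 352, 352, 352, 352, 360, 465, 310, 351, 351, 351, 351, 351, 351]
0.75 [46, 45, 352, 352, 351, 352, 361, 470, 351, 352, 352, 351, 351, 351, 351]
t: 1.77
tool_pos: [0.4511, -0.4709, 0.3338]
eef_rot: [0.001, 0.838, 0.546, 0.0]
ft_force: [-0.1, -1.3, -0.3]
gripper_width: 0.0874
grip_force: 0.0
```

```bash
python3 - <<'E'
from h import *
T=np.load('pics/top0.npy').reshape(-1,3);S=np.load('pics/side0.npy').reshape(-1,3)
for P in (T,S):
  P=P[np.isfinite(P[:,0])&(P[:,0]>.3)]
  for z0,z1 in((.15,.22),(.22,.3),(.3,.345),(.345,.4),(.4,.6)): print(z0,[ (lambda q: int(1000*np.sort(q[:,0])[min(3,len(q)-1)]) if len(q) else -1)(P[(P[:,2]>=z0)&(P[:,2]<z1)&(P[:,1]>=y)&(P[:,1]<y+.05)]) for y in np.arange(-.7,0,.05)])
s=arm.sense(); im,d=arm.read_camera('wrist'); P=cloud('wrist',d,c2w('wrist',s)); np.save('pics/w1.npy',P); cv2.imwrite('pics/w1.png',im[...,::-1])
for n in ['big_nut','square_tube','pine_block','brick']:
    for r in arm.masks_of(n,'wrist')[:2]: print(n,round(r['confidence'],2),r['bbox'],rect(P,r['region'],0,.2))
print(s['joint_pos'])
E
```

```text
0.15 [-1, -1, 651, -1, -1, -1, 681, 687, 616, 606, 609, 541, 605, 464]
0.22 [-1, -1, -1, -1, -1, -1, 662, 669, 616, 608, 604, 611, 483, 402]
0.3 [678, 678, 679, 679, 679, 679, 658, 679, 625, 614, 608, 577, 609, 503]
0.345 [680, 679, 679, 679, 679, 679, 664, 637, 637, 637, 638, 639, 490, 415]
0.4 [-1, -1, -1, -1, -1, -1, -1, 641, 621, 622, 628, 629, 618, 618]
0.15 [-1, -1, 650, 832, 771, 772, 680, 687, 616, 607, 610, 611, 609, 466]
0.22 [-1, -1, -1, -1, -1, -1, 662, 675, 616, 609, 606, 611, 483, 460]
0.3 [-1, 678, 678, 678, 678, 678, 658, 679, 618, 615, 609, 582, 610, 606]
0.345 [-1, 678, 678, 678, 679, 679, 664, 637, 637, 638, 638, 639, 640, 641]
0.4 [-1, -1, -1, -1, 870, 870, 885, 641, 622, 622, 629, 629, 619, 619]
big_nut 0.94 [372.6, 101.0, 404.4, 125.6] (array([ 567.8, -432.3]), array([33., 57.]), 80.9, 'z', array([131.7, 146.6, 148.1]), 588)
big_nut 0.84 [301.9, 27.8, 325.3, 53.0] (array([ 516.3, -296.7]), array([30. , 32.6]), 30.1, 'z', array([ 4. , 15.8, 17.6]), 355)
square_tube 0.79 [345.0, 56.7, 411.1, 140.8] (array([ 562.2, -420.3]), array([ 48.2, 138.1]), 13.4, 'z', array([112.3, 130.8, 132.3]), 2022)
pine_block 0.58 [330.7, 50.9, 424.4, 142.3] (array([ 558.7, -409.7]), array([119.3,  45.2]), 20.2, 'z', array([ 99.1, 101. , 102.3]), 2457)
brick 0.8 [333.4, 56.6, 411.2, 150.1] (array([ 564.9, -418.7]), array([ 83. , 127.3]), 15.8, 'z', array([20.7, 55.4, 57.5]), 854)
[-9.12689286e-01  3.62969949e-01  1.23200162e+00 -8.49846064e-05
  1.54465093e+00 -4.97552405e-01]
```

View pics/w1.png

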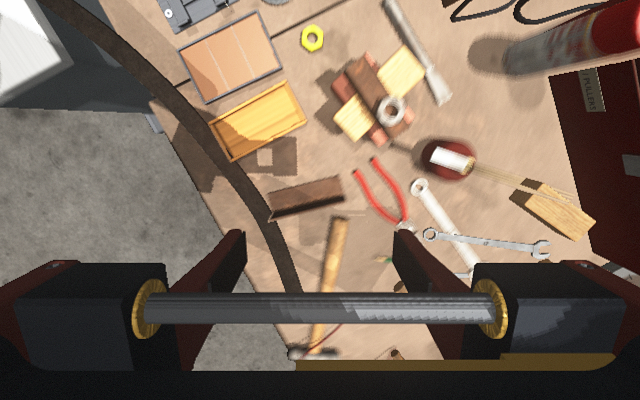

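The wrist view shows the nut at about (389,113), clear of the shelf front (x≈0.678). The nut flats look to be around 17°/77°. I'll turn so the camera faces away from the shelf and look again over the nut.

```bash
python3 -m jog '[[0.007,0.0026,-0.005,0,0,0.1175,-1],[0.007,0.0026,-0.005,0,0,0.1175,-1],[0.007,0.0026,-0.005,0,0,0.1175,-1],[0.007,0.0026,-0.005,0,0,0.1175,-1],[0.007,0.0026,-0.005,0,0,0.1175,-1],[0.007,0.0026,-0.005,0,0,0.1175,-1],[0.007,0.0026,-0.005,0,0,0.1175,-1],[0.007,0.0026,-0.005,0,0,0.1175,-1]]' >/dev/null
python3 -m jog '[[0.007,0.0026,-0.005,0,0,0.1175,-1],[0.007,0.0026,-0.005,0,0,0.1175,-1],[0.007,0.0026,-0.005,0,0,0.1175,-1],[0.007,0.0026,-0.005,0,0,0.1175,-1],[0.007,0.0026,-0.005,0,0,0.1175,-1],[0.007,0.0026,-0.005,0,0,0.1175,-1],[0.007,0.0026,0,0,0,0.1175,-1]]'
cat >> h.py <<'E'
def yaw(s): 
    q=s['eef_rot']; x=R.from_quat([q[1],q[2],q[3],q[0]]).as_matrix(); return np.degrees(np.arctan2(x[1,0],x[0,0]))
def shot(name,cam='wrist'):
    s=arm.sense(); im,d=arm.read_camera(cam); P=cloud(cam,d,c2w(cam,s) if cam=='wrist' else None)
    cv2.imwrite(f'pics/{name}.png',im[...,::-1]); np.save(f'pics/{name}.npy',P)
    print('t',round(s['t'],2),'tcp',np.round(s['tool_pos'],4),'yawx',round(yaw(s),1)); return im,P,s
def fitrect(Q,w,l,c0,a0,hexa=False):
    "centre(mm), long-axis yaw(deg): smallest-violation fit of edges using inside-ness + coverage"
    from scipy.optimize import minimize
    Q=Q[:,:2]*1000
    def cost(p):
        c,s=np.cos(np.radians(p[2])),np.sin(np.radians(p[2]))
        D=Q-p[:2]; u=D@[c,s]; v=D@[-s,c]   # u along long axis
        o=np.maximum(abs(u)-l/2,0)**2+np.maximum(abs(v)-w/2,0)**2
        return np.minimum(o,36).mean()
    best=min((minimize(cost,[c0[0]+i,c0[1]+j,a0+k],method='Nelder-Mead') for i in(-4,0,4) for j in(-4,0,4) for k in(-6,0,6)),key=lambda r:r.fun)
    return best.x.round(2),round(best.fun,3)
E
python3 - <<'E'
from h import *
im,P,s=shot('w2')
Z=P[...,2]; near=(abs(P[...,0]-.557)<.1)&(abs(P[...,1]+.425)<.1)
m=near&(Z>.142)&(Z<.152); Q=P[m]; print('nut',rect(P,m,.1,.2),len(Q))
Qm=(Q[:,:2]*1000).astype(np.float32)
h=cv2.convexHull(Qm)[:,0]; print('circ',cv2.minEnclosingCircle(Qm))
for a in range(0,60,5):
    w=[np.ptp(np.array(Qm)@[np.cos(np.radians(a+k)),np.sin(np.radians(a+k))]) for k in (0,60,120)]; print(a,np.round(w,1),round(sum(w),1))
for n,lo,hi,w,l,c,a in [('tube',.127,.135,30,100,(553,-415),103),('block',.097,.104,45,120,(558,-410),20),('brick',.052,.06,66,116,(560,-420),106)]:
    m=near&(Z>lo)&(Z<hi); print(n,rect(P,m,lo,hi),fitrect(P[m],w,l,c,a))
E
```

```text
t: 3.27
tool_pos: [0.5521, -0.4333, 0.2614]
eef_rot: [-0.001, 0.113, 0.994, 0.0]
ft_force: [0.0, 0.6, -0.7]
gripper_width: 0.0879
grip_force: 0.0
t 3.27 tcp [ 0.5521 -0.4333  0.2614] yawx 167.1
nut (array([ 557.2, -429.2]), array([30.8, 33.9]), 76.7, 'z', array([144.4, 146.8, 148. ]), 620) 620
circ ((557.3115234375, -429.5414733886719), 17.404708862304688)
0 [33.1 33.5 33.8] 100.4
5 [32.4 32.7 33. ] 98.2
10 [31.7 31.8 32.2] 95.7
15 [31.1 31.1 31.2] 93.4
20 [31.4 31.3 31.6] 94.3
25 [32.3 32.5 32.5] 97.3
30 [33.  33.5 33.2] 99.6
35 [33.6 34.2 33.7] 101.4
40 [34.1 34.6 33.9] 102.6
45 [34.3 34.8 33.9] 103.0
50 [34.3 34.7 33.8] 102.8
55 [34.  34.4 33.5] 101.9
tube (array([ 551.8, -412. ]), array([29.7, 99.9]), 12.4, 'z', array([129. , 130.8, 132.2]), 2160) (array([ 551.82, -412.02,  102.57]), np.float64(0.0))
block (array([ 559.2, -408.9]), array([119.7,  44.9]), 20.2, 'z', array([ 99.7, 101. , 102.2]), 2739) (array([ 559.26, -408.91,   20.21]), np.float64(0.0))
brick (array([ 574.9, -447.2]), array([ 80.8, 196.6]), 26.6, 'z', array([53.4, 55.5, 57.3]), 900) (array([ 559.57, -413.04,  105.42]), np.float64(3.28))
```

View pics/w2.png

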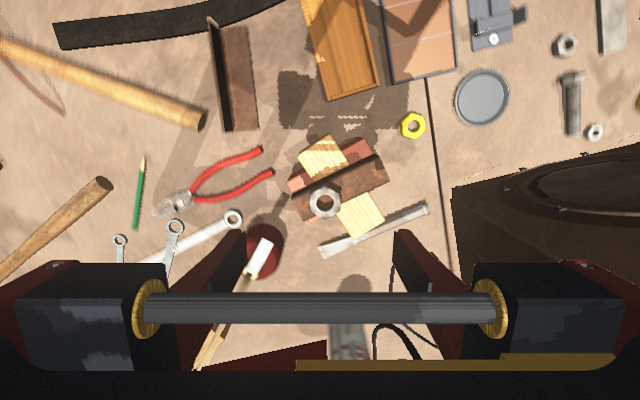

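The view shows the nut at (325,202) on the tube's end, and all layer fits are clean. Nut centre is (557,-429) with flats at 76.5°, so the tool is already aligned. Picking it now.

```bash
python3 -m jog '[[0.005,0.004,-0.01,0,0,-0.01,-1],[0,0,-0.02,0,0,0,-1],[0,0,-0.025,0,0,0,-1],[0,0,-0.025,0,0,0,-1],[0,0,-0.02,0,0,0,-1],[0,0,-0.014,0,0,0,-1],[0,0,-0.0104,0,0,0,-1],[0,0,0,0,0,0,-1]]'
python3 -m jog '[[0,0,0,0,0,0,1],[0,0,0,0,0,0,1],[0,0,0,0,0,0,1],[0,0,0,0,0,0,1],[0,0,0,0,0,0,1],[0,0,0,0,0,0,1],[0,0,0,0,0,0,1]]' 15
```

```text
t: 3.98
tool_pos: [0.557, -0.4277, 0.1353]
eef_rot: [-0.002, 0.121, 0.993, 0.001]
ft_force: [-0.2, 0.4, 0.6]
gripper_width: 0.0883
grip_force: 0.0
t: 4.57
tool_pos: [0.5593, -0.4285, 0.1386]
eef_rot: [0.0, 0.119, 0.993, -0.0]
ft_force: [0.4, -0.1, -0.2]
gripper_width: 0.0446
grip_force: 0.0
```

```bash
python3 -m jog '[[0,0,0,0,0,0,1],[0,0,0,0,0,0,1],[0,0,0,0,0,0,1],[0,0,0,0,0,0,1],[0,0,0,0,0,0,1]]' 15; python3 -m jog '[[0,0,0.004,0,0,0,1],[0,0,0.015,0,0,0,1],[0,0,0.025,0,0,0,1],[0,0,0.025,0,0,0,1]]'
```

```text
t: 4.98
tool_pos: [0.5592, -0.4285, 0.1383]
eef_rot: [0.0, 0.119, 0.993, -0.0]
ft_force: [-0.8, -0.0, 1.3]
gripper_width: 0.0306
grip_force: 15.0
t: 5.32
tool_pos: [0.5584, -0.4276, 0.2069]
eef_rot: [-0.001, 0.119, 0.993, 0.001]
ft_force: [1.1, -0.2, -0.2]
gripper_width: 0.0305
grip_force: 15.0
```

Nut held (30.5 mm). Carrying it to the dish.

```bash
python3 -m jog '[[-0.012,0.02,0,0,0,0,1],[-0.012,0.03,0,0,0,0,1],[-0.008,0.03,0,0,0,0,1],[-0.006,0.032,0,0,0,0,1],[-0.006,0.032,0,0,0,0,1],[-0.006,0.032,0,0,0,0,1],[-0.005,0.032,0,0,0,0,1],[0,0.022,0,0,0,0,1]]' >/dev/null;  python3 -m jog '[[0,0,-0.02,0,0,0,1],[0,0,-0.03,0,0,0,1],[0,0,-0.03,0,0,0,1],[0,0,-0.03,0,0,0,1],[0,0,-0.02,0,0,0,1],[0,0,0,0,0,0,1],[0,0,0,0,0,0,1],[0,0,0,0,0,0,1]]'
```

```text
t: 6.65
tool_pos: [0.505, -0.1989, 0.0784]
eef_rot: [0.001, 0.119, 0.993, -0.0]
ft_force: [1.0, -0.3, -0.0]
gripper_width: 0.0302
grip_force: 15.0
```

```bash
python3 - <<'E'
from h import *
im,P,s=shot('w3')
for r in arm.masks_of('dish','wrist')[:2]: print(round(r['confidence'],2),r['bbox'],rect(P,r['region'],0.0,.02),rect(P,r['region'],0.006,.013))
for r in arm.masks_of('big_nut','wrist')[:2]: print(round(r['confidence'],2),r['bbox'],rect(P,r['region'],0.0,.2))
E
```

```text
t 6.65 tcp [ 0.505  -0.1989  0.0784] yawx 166.3
0.95 [280.4, 164.3, 367.6, 251.5] (array([ 501.8, -196.1]), array([70.3, 69. ]), 32.5, 'z', array([3.4, 4.7, 9.6]), 4419) (array([ 501.8, -196.1]), array([70.3, 69. ]), 32.5, 'z', array([ 6.2,  8.7, 10.3]), 1185)
0.94 [193.6, 228.5, 236.8, 263.4] (array([ 501.6, -266.6]), array([ 33.3, 114.7]), 30.3, 'z', array([ 1.1, 15.2, 17.3]), 1128)
0.91 [571.6, 190.6, 627.7, 234.5] (array([563.8,  32.3]), array([50.7, 36. ]), 54.0, 'z', array([ 2.4, 14.2, 16.9]), 1815)
```

View pics/w3.png

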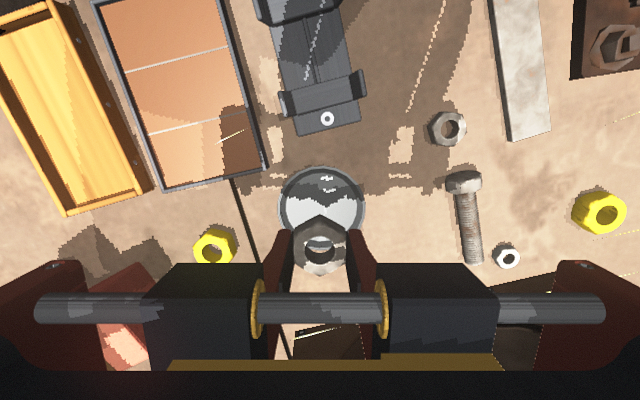

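The held nut (320,250) hangs over the dish's far part, aligned as planned. Lowering.

```bash
python3 -m jog '[[-0.001,0,-0.02,0,0,0,1],[0,0,-0.02,0,0,0,1],[0,0,-0.014,0,0,0,1],[0,0,-0.008,0,0,0,1],[0,0,-0.004,0,0,0,1],[0,0,0,0,0,0,1],[0,0,0,0,0,0,1]]'
```

```text
t: 7.38
tool_pos: [0.5039, -0.1988, 0.012]
eef_rot: [0.001, 0.119, 0.993, -0.0]
ft_force: [-0.2, -0.4, -0.1]
gripper_width: 0.0304
grip_force: 15.0
```

```bash
python3 -m jog '[[0,0,-0.0007,0,0,0,0.15],[0,0,0,0,0,0,0.15],[0,0,0,0,0,0,0.15],[0,0,0,0,0,0,0.1],[0,0,0,0,0,0,0.1]]'; python3 -m jog '[[0,0,0.01,0,0,0,0.1],[0,0,0.025,0,0,0,0],[0,0,0.035,0,0,0,-0.2],[-0.005,0,0.035,0,0,0,-0.2],[-0.005,0,0.035,0,0,0,-0.2],[0,0,0.03,0,0,0,-0.2],[0,0,0,0,0,0,-0.2],[0,0,0,0,0,0,-0.2]]'
python3 - <<'E'
from h import *
im,P,s=shot('w4')
m=(abs(P[...,0]-.504)<.035)&(abs(P[...,1]+.198)<.035); print(rect(P,m,.0155,.03),rect(P,m,.0155,.2), rect(P,m,.006,.0125))
print(s['joint_pos'].round(2) if hasattr(s['joint_pos'],'round') else s['joint_pos'])
E
```

```text
t: 7.8
tool_pos: [0.5033, -0.1985, 0.0107]
eef_rot: [0.0, 0.119, 0.993, -0.0]
ft_force: [-0.0, 0.7, -0.8]
gripper_width: 0.0396
grip_force: 0.0
t: 8.47
tool_pos: [0.4945, -0.1992, 0.1832]
eef_rot: [0.002, 0.119, 0.993, -0.001]
ft_force: [0.4, -0.7, 0.6]
gripper_width: 0.0528
grip_force: 0.0
t 8.47 tcp [ 0.4945 -0.1992  0.1832] yawx 166.3
(array([ 502.3, -198.6]), array([34. , 30.9]), 46.9, 'z', array([17.7, 20.1, 21.3]), 455) (array([ 500.6, -201.1]), array([69.7, 37.4]), 76.4, 'z', array([ 18.8, 186.6, 199. ]), 1128) (array([ 504., -198.]), array([69.9, 69.7]), 89.9, 'z', array([ 6.2,  8.6, 10.6]), 808)
[-0.51  0.3   1.71 -0.    1.13 -1.84]
```

The nut lies flat in the dish (top at 20 mm, about 1 mm off centre). I'll refine the other homes from the wrist clouds already taken and move back to the stack.

```bash
python3 - <<'E'
from h import *
for f in ['w3','w4']:
    P=np.load(f'pics/{f}.npy')
    for n,cx,cy,lo,hi,wx,wy in [('horns',.386,-.177,.018,.034,.055,.036),('base',.386,-.177,.003,.034,.066,.04),('hearth',.395,-.273,.0175,.024,.075,.05),('tray',.388,-.371,.014,.022,.08,.05)]:
        m=(abs(P[...,0]-cx)<wx)&(abs(P[...,1]-cy)<wy); print(f,n,rect(P,m,lo,hi))
E
python3 -m jog '[[0,-0.02,0.02,0,0,-0.1,-1],[0.002,-0.03,0.015,0,0,-0.12,-1],[0.004,-0.03,0.012,0,0,-0.12,-1],[0.008,-0.03,0,0,0,-0.12,-1],[0.01,-0.03,0,0,0,-0.12,-1],[0.012,-0.03,0,0,0,-0.12,-1],[0.012,-0.03,0,0,0,-0.12,-1],[0.009,-0.013,0,0,0,-0.12,-1]]'; python3 -m jog '[[0,0,0,0,0,-0.12,-1],[0,0,0,0,0,-0.05,-1],[0,0,0,0,0,0,-1],[0,0,0,0,0,0,-1]]'
python3 - <<'E'
from h import *
im,P,s=shot('w5')
Z=P[...,2]; near=(abs(P[...,0]-.557)<.1)&(abs(P[...,1]+.425)<.1)
for n,lo,hi,w,l,c,a in [('tube',.127,.135,30,100,(553,-415),103),('block',.097,.104,45,120,(558,-410),20)]:
    m=near&(Z>lo)&(Z<hi); print(n,rect(P,m,lo,hi),fitrect(P[m],w,l,c,a))
E
```

```text
w3 horns (array([ 388.5, -176. ]), array([75.3, 59.9]), 0.3, 'z', array([18.9, 27.3, 29.8]), 891)
w3 base (array([ 395.6, -173.7]), array([93. , 64.5]), 0.3, 'z', array([ 3.5,  5.3, 26.5]), 9856)
w3 hearth (array([ 392.5, -270.3]), array([ 85.3, 133.8]), 89.1, 'z', array([17.6, 20.1, 22.2]), 4107)
w3 tray (array([ 383. , -368.2]), array([149. ,  73.6]), 2.6, 'z', array([14.6, 17.9, 19.4]), 4957)
w4 horns (array([ 386.3, -176.2]), array([79.7, 59.9]), 0.5, 'z', array([18.8, 27.7, 29.8]), 551)
w4 base (array([ 386.3, -172.6]), array([112.1,  68. ]), 1.5, 'z', array([ 3.5,  5.5, 27.6]), 5542)
w4 hearth (array([ 392.2, -270.2]), array([ 84.7, 134.3]), 89.0, 'z', array([17.6, 20. , 22.3]), 2340)
w4 tray (array([ 383.4, -371. ]), array([150.9,  99.9]), 0.0, 'z', array([14.7, 17.9, 19.8]), 3341)
t: 9.18
tool_pos: [0.5499, -0.4146, 0.2248]
eef_rot: [-0.001, 0.559, 0.829, -0.0]
ft_force: [-0.7, -0.1, 0.9]
gripper_width: 0.0876
grip_force: 0.0
t: 9.52
tool_pos: [0.5493, -0.4107, 0.2253]
eef_rot: [-0.002, 0.624, 0.782, 0.0]
ft_force: [0.2, -0.2, 0.0]
gripper_width: 0.0879
grip_force: 0.0
t 9.52 tcp [ 0.5493 -0.4107  0.2253] yawx 102.9
tube (array([ 552.4, -412.3]), array([ 29.5, 100. ]), 12.3, 'z', array([129.3, 130.9, 132.1]), 3366) (array([ 552.24, -412.37,  102.15]), np.float64(0.0))
block (array([ 554.5, -396.2]), array([120.2,  72.7]), 20.3, 'z', array([ 99.7, 101. , 102.3]), 3716) (array([ 559.24, -409.14,   20.29]), np.float64(0.63))
```

```bash
python3 -m jog '[[0.0025,-0.0015,-0.015,0,0,-0.01,-1],[0,0,-0.025,0,0,0,-1],[0,0,-0.025,0,0,0,-1],[0,0,-0.022,0,0,0,-1],[0,0,-0.015,0,0,0,-1],[0,0,-0.01,0,0,0,-1],[0,0,-0.005,0,0,0,-1],[0,0,0,0,0,0,-1]]'; python3 -m jog '[[0,0,0,0,0,0,1],[0,0,0,0,0,0,1],[0,0,0,0,0,0,1],[0,0,0,0,0,0,1],[0,0,0,0,0,0,1],[0,0,0,0,0,0,1],[0,0,0,0,0,0,1],[0,0,0,0,0,0,1]]' 25;  python3 -m jog '[[0,0,0,0,0,0,1],[0,0,0,0,0,0,1],[0,0,0,0,0,0,1],[0,0,0,0,0,0,1],[0,0,0,0,0,0,1]]' 25
```

```text
t: 10.23
tool_pos: [0.5522, -0.4123, 0.1094]
eef_rot: [-0.001, 0.628, 0.778, -0.0]
ft_force: [-1.2, 0.0, 0.4]
gripper_width: 0.0877
grip_force: 0.0
t: 10.9
tool_pos: [0.5527, -0.4129, 0.1106]
eef_rot: [0.0, 0.628, 0.778, -0.0]
ft_force: [0.4, -1.0, 0.3]
gripper_width: 0.0381
grip_force: 0.0
t: 11.32
tool_pos: [0.5526, -0.4129, 0.1105]
eef_rot: [-0.0, 0.628, 0.778, -0.0]
ft_force: [-0.4, -0.4, 0.6]
gripper_width: 0.0301
grip_force: 25.0
```

```bash
python3 -m jog '[[0,0,0.004,0,0,0,1],[0,0,0.012,0,0,0,1],[0,0,0.022,0,0,0,1],[0,0,0.022,0,0,0,1],[-0.012,0.016,0,0,0,0.11,1],[-0.014,0.02,0,0,0,0.115,1],[-0.014,0.02,0,0,0,0.115,1],[-0.014,0.02,0,0,0,0.115,1]]'; python3 -m jog '[[-0.014,0.02,0,0,0,0.115,1],[-0.014,0.02,0,0,0,0.115,1],[-0.014,0.02,0,0,0,0.115,1],[-0.014,0.02,0,0,0,0.115,1],[-0.014,0.02,0,0,0,0.115,1],[-0.014,0.02,0,0,0,0.115,1],[-0.014,0.02,0,0,0,0.115,1],[-0.014,0.02,0,0,0,0.105,1]]';python3 -m jog '[[0,0,-0.02,0,0,0,1],[0,0,-0.03,0,0,0,1],[0,0,-0.03,0,0,0,1],[0,0,-0.01,0,0,0,1],[0,0,0,0,0,0,1],[0,0,0,0,0,0,1]]'
python3 - <<'E'
from h import *
im,P,s=shot('w6')
for n,lo,hi,wx in [('horns',.018,.034,.055),('base',.0025,.034,.066),('tube',.08,.15,.1)]:
    m=(abs(P[...,0]-.386)<wx)&(abs(P[...,1]+.177)<.036); print(n,rect(P,m,lo,hi))
E
```

```text
t: 11.98
tool_pos: [0.4982, -0.3363, 0.1715]
eef_rot: [0.0, 0.434, 0.901, -0.0]
ft_force: [0.1, 0.1, -1.7]
gripper_width: 0.03
grip_force: 25.0
t: 12.65
tool_pos: [0.3862, -0.1762, 0.1714]
eef_rot: [0.0, -0.006, 1.0, -0.0]
ft_force: [0.5, -0.2, -1.3]
gripper_width: 0.0297
grip_force: 25.0
t: 13.15
tool_pos: [0.3868, -0.177, 0.0809]
eef_rot: [-0.0, -0.003, 1.0, 0.0]
ft_force: [0.2, 0.4, -2.4]
gripper_width: 0.0298
grip_force: 25.0
t 13.15 tcp [ 0.3868 -0.177   0.0809] yawx -179.6
horns (array([ 354.8, -176.2]), array([17.7, 59.9]), 0.4, 'z', array([20.1, 27.8, 29.7]), 447)
base (array([ 367.5, -176.6]), array([74.6, 60.9]), 0.4, 'z', array([ 3.2,  4.9, 29. ]), 1809)
tube (array([ 385.4, -176.7]), array([100.6,  50.8]), 1.5, 'z', array([ 98.9, 101.5, 138. ]), 10991)
```

View pics/w6.png

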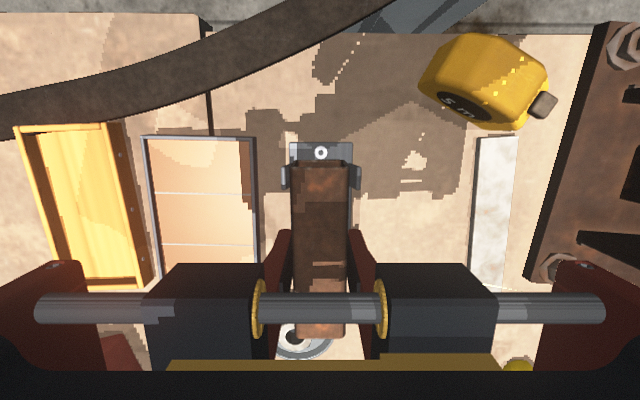

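The tube (320,250) is centred over the saddles (horns at 283 and 358 px). Lowering it.

```bash
python3 -m jog '[[0,0.0006,-0.015,0,0,0,1],[0,0,-0.018,0,0,0,1],[0,0,-0.012,0,0,0,1],[0,0,-0.007,0,0,0,1],[0,0,-0.0045,0,0,0,1],[0,0,0,0,0,0,1],[0,0,0,0,0,0,1]]'
```

```text
t: 13.78
tool_pos: [0.3873, -0.1767, 0.0246]
eef_rot: [0.0, -0.003, 1.0, -0.0]
ft_force: [-0.2, 0.1, -2.4]
gripper_width: 0.0297
grip_force: 25.0
```

```bash
python3 -m jog '[[0,0,-0.001,0,0,0,1],[0,0,0,0,0,0,1],[0,0,0,0,0,0,0.1],[0,0,0,0,0,0,0.0],[0,0,0,0,0,0,0],[0,0,0,0,0,0,0],[0,0,0,0,0,0,0]]'; python3 -m jog '[[0,0,0.01,0,0,0,0],[0,0,0.025,0,0,0,0],[0,0,0.035,0,0,0,-0.2],[0,0,0.035,0,0,0,-0.5],[0,0,0.035,0,0,0,-1],[0,0,0.03,0,0,0,-1],[0,0,0,0,0,0,-1],[0,0,0,0,0,0,-1]]'
python3 - <<'E'
from h import *
im,P,s=shot('w7')
m=(abs(P[...,0]-.386)<.08)&(abs(P[...,1]+.177)<.04);print(rect(P,m,.037,.06))
for n,cx,cy,lo,hi,wx,wy in [('horns',.386,-.177,.018,.034,.055,.036),('hearth',.393,-.271,.0175,.024,.08,.05),('tray',.385,-.371,.014,.022,.08,.05)]:
        m=(abs(P[...,0]-cx)<wx)&(abs(P[...,1]-cy)<wy); print(n,rect(P,m,lo,hi))
for r in arm.masks_of('block_tray','wrist')[:2]: print(round(r['confidence'],2),r['bbox'],rect(P,r['region'],0.003,.022),rect(P,r['region'],0.014,.022))
E
```

```text
t: 14.37
tool_pos: [0.3867, -0.1764, 0.0231]
eef_rot: [0.0, -0.003, 1.0, -0.0]
ft_force: [-0.0, 0.4, -0.0]
gripper_width: 0.0439
grip_force: 0.0
t: 15.03
tool_pos: [0.3878, -0.1771, 0.1946]
eef_rot: [0.002, -0.003, 1.0, -0.001]
ft_force: [-1.1, 0.7, -1.5]
gripper_width: 0.0809
grip_force: 0.0
t 15.03 tcp [ 0.3878 -0.1771  0.1946] yawx -179.6
(array([ 386.2, -176.9]), array([100.1,  30. ]), 0.4, 'z', array([42.5, 44.2, 45.4]), 2395)
horns (array([ 380.8, -176.1]), array([89.3, 59.5]), 0.7, 'z', array([18.7, 27.6, 29.7]), 395)
hearth (array([ 392.1, -270.1]), array([ 84.4, 133.7]), 89.2, 'z', array([17.6, 20.3, 22.3]), 1553)
tray (array([ 382. , -370.6]), array([152.9,  99.5]), 0.3, 'z', array([14.6, 17.8, 19.9]), 2870)
0.74 [114.8, 119.9, 202.7, 238.7] (array([ 387.5, -367.5]), array([140.3,  72.3]), 2.7, 'z', array([ 5.4,  7. , 18.8]), 7489) (array([ 387.6, -367.8]), array([140.2,  72.1]), 2.9, 'z', array([14.8, 18. , 19.5]), 1761)
```

The tube is seated (centre 386,-177, top 44 mm). On to the pine block.

```bash
python3 -m jog '[[0.01,-0.014,0,0,0,0.035,-1],[0.02,-0.027,0,0,0,0.045,-1],[0.022,-0.03,0,0,0,0.045,-1],[0.022,-0.03,0,0,0,0.045,-1],[0.022,-0.03,0,0,0,0.045,-1],[0.022,-0.03,0,0,0,0.045,-1],[0.022,-0.03,0,0,0,0.045,-1],[0.022,-0.03,0,0,0,0.045,-1]]'; python3 -m jog '[[0.009,-0.011,0,0,0,0,-1],[0,0,0,0,0,0,-1],[0,0,0,0,0,0,-1]]'
python3 - <<'E'
from h import *
im,P,s=shot('w8')
Z=P[...,2]; near=(abs(P[...,0]-.557)<.1)&(abs(P[...,1]+.425)<.09)
for n,lo,hi,w,l,c,a in [('block',.097,.104,45,120,(558,-410),20),('brick',.052,.06,66,116,(560,-420),106)]:
    m=near&(Z>lo)&(Z<hi); print(n,rect(P,m,lo,hi),fitrect(P[m],w,l,c,a))
E
```

```text
t: 15.8
tool_pos: [0.5484, -0.3978, 0.1897]
eef_rot: [-0.002, -0.178, 0.984, 0.002]
ft_force: [0.4, 0.2, 0.6]
gripper_width: 0.0881
grip_force: 0.0
t: 16.05
tool_pos: [0.5566, -0.4077, 0.1898]
eef_rot: [-0.002, -0.177, 0.984, 0.002]
ft_force: [0.2, 0.7, -0.3]
gripper_width: 0.088
grip_force: 0.0
t 16.05 tcp [ 0.5566 -0.4077  0.1898] yawx -159.6
block (array([ 559. , -408.8]), array([119.1,  45. ]), 20.2, 'z', array([ 99.7, 100.9, 102. ]), 6365) (array([ 559.06, -408.74,   20.25]), np.float64(0.0))
brick (array([ 566. , -448.4]), array([ 98.1, 191. ]), 25.0, 'z', array([54.2, 55.6, 56.9]), 3592) (array([ 559.19, -413.17,  105.5 ]), np.float64(1.002))
```

```bash
python3 -m jog '[[0.002,-0.001,-0.015,0,0,0,-1],[0,0,-0.025,0,0,0,-1],[0,0,-0.025,0,0,0,-1],[0,0,-0.022,0,0,0,-1],[0,0,-0.015,0,0,0,-1],[0,0,-0.008,0,0,0,-1],[0,0,-0.004,0,0,0,-1],[0,0,0,0,0,0,-1]]'; python3 -m jog '[[0,0,0,0,0,0,1],[0,0,0,0,0,0,1],[0,0,0,0,0,0,1],[0,0,0,0,0,0,1],[0,0,0,0,0,0,1],[0,0,0,0,0,0,1],[0,0,0,0,0,0,1],[0,0,0,0,0,0,1]]' 25;  python3 -m jog '[[0,0,0,0,0,0,1],[0,0,0,0,0,0,1],[0,0,0,0,0,0,1],[0,0,0,0,0,0,1]]' 25
```

```text
t: 16.77
tool_pos: [0.5588, -0.4082, 0.0784]
eef_rot: [-0.001, -0.178, 0.984, 0.001]
ft_force: [0.6, -1.0, -0.6]
gripper_width: 0.0879
grip_force: 0.0
t: 17.43
tool_pos: [0.5597, -0.4093, 0.0792]
eef_rot: [0.0, -0.177, 0.984, -0.0]
ft_force: [-0.1, 0.8, 2.7]
gripper_width: 0.0449
grip_force: 25.0
t: 17.77
tool_pos: [0.5597, -0.4093, 0.0792]
eef_rot: [0.0, -0.177, 0.984, -0.0]
ft_force: [-0.8, 1.2, 2.7]
gripper_width: 0.0449
grip_force: 25.0
```

```bash
python3 -m jog '[[0,0,0.004,0,0,0,1],[0,0,0.012,0,0,0,1],[0,0,0.022,0,0,0,1],[0,0,0.022,0,0,0,1],[-0.012,0.003,0,0,0,-0.02,1],[-0.02,0.005,0,0,0,-0.04,1],[-0.025,0.006,0,0,0,-0.05,1],[-0.025,0.006,0,0,0,-0.05,1]]'; python3 -m jog '[[-0.025,0.006,0,0,0,-0.05,1],[-0.025,0.006,0,0,0,-0.05,1],[-0.025,0.006,0,0,0,-0.049,1],[-0.015,0.003,0,0,0,0,1],[0,0,-0.03,0,0,0,1],[0,0,-0.02,0,0,0,1],[0,0,0,0,0,0,1],[0,0,0,0,0,0,1]]'
python3 - <<'E'
from h import *
im,P,s=shot('w9')
im,P2,s2=shot('top9','top')
m=(abs(P[...,0]-.37)<.09)&(abs(P[...,1]+.37)<.05);print('tray w',rect(P,m,.003,.022),'block w',rect(P,m,.1,.125))
m=(abs(P2[...,0]-.37)<.1)&(abs(P2[...,1]+.37)<.08);print('block top',rect(P2,m,.1,.12))
E
```

```text
t: 18.43
tool_pos: [0.4772, -0.3893, 0.1398]
eef_rot: [0.0, -0.097, 0.995, -0.001]
ft_force: [0.0, -0.3, -2.2]
gripper_width: 0.0451
grip_force: 25.0
t: 19.1
tool_pos: [0.3872, -0.3679, 0.0889]
eef_rot: [-0.001, -0.024, 1.0, 0.001]
ft_force: [0.5, -0.2, -1.0]
gripper_width: 0.045
grip_force: 25.0
t 19.1 tcp [ 0.3872 -0.3679  0.0889] yawx -177.3
t 19.15 tcp [ 0.388  -0.3687  0.0898] yawx -177.3
tray w (array([ 309. , -369.7]), array([ 52.3, 101.9]), 3.3, 'z', array([ 6.3, 17.4, 20.9]), 6995) block w (array([ 386.4, -368.2]), array([119.4,  64.4]), 2.2, 'z', array([109.4, 110.8, 112.3]), 16161)
block top (array([ 388.5, -369.4]), array([120.2,  43.4]), 3.2, 'z', array([107.5, 109.9, 112.4]), 391)
```

View pics/w9.png

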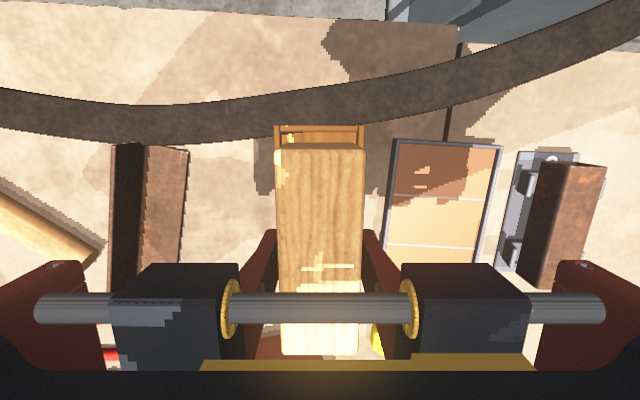

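The block (320,250) is aligned over the tray, whose near end shows at 275–363 px. Lowering.

```bash
python3 -m jog '[[0,-0.0005,-0.015,0,0,0,1],[0,0,-0.018,0,0,0,1],[0,0,-0.015,0,0,0,1],[0,0,-0.008,0,0,0,1],[0,0,-0.003,0,0,0,1],[0,0,0,0,0,0,1],[0,0,0,0,0,0,1]]'
```

```text
t: 19.78
tool_pos: [0.3883, -0.3694, 0.0309]
eef_rot: [0.0, -0.024, 1.0, -0.001]
ft_force: [-0.4, -0.4, -1.4]
gripper_width: 0.0448
grip_force: 25.0
```

```bash
python3 -m jog '[[0,0,-0.0015,0,0,0,1],[0,0,0,0,0,0,1],[0,0,0,0,0,0,1],[0,0,0,0,0,0,-0.2],[0,0,0,0,0,0,-0.3],[0,0,0,0,0,0,-0.3],[0,0,0,0,0,0,-0.3],[0,0,0,0,0,0,-0.3]]'; python3 -m jog '[[0,0,0.01,0,0,0,-0.3],[0,0,0.025,0,0,0,-0.3],[0,0,0.035,0,0,0,-0.5],[0,0,0.035,0,0,0,-1],[0,0,0.035,0,0,0,-1],[0,0,0.03,0,0,0,-1],[0,0,0,0,0,0,-1],[0,0,0,0,0,0,-1]]'
python3 - <<'E'
from h import *
im,P,s=shot('w10')
m=(abs(P[...,0]-.38)<.09)&(abs(P[...,1]+.37)<.05);print('tray',rect(P,m,.014,.022),'block',rect(P,m,.045,.06))
for r in arm.masks_of('block_tray','wrist')[:2]: print(round(r['confidence'],2),r['bbox'],rect(P,r['region'],0.014,.022))
m=(abs(P[...,0]-.393)<.08)&(abs(P[...,1]+.271)<.05);print('hearth',rect(P,m,.0175,.024))
Z=P[...,2]; near=(abs(P[...,0]-.557)<.1)&(abs(P[...,1]+.42)<.085); m=near&(Z>.045)&(Z<.06); print('brick',rect(P,m,.04,.06), fitrect(P[m],66,116,(560,-420),106) if m.sum()>50 else 0)
E
```

```text
t: 20.45
tool_pos: [0.3875, -0.3687, 0.0284]
eef_rot: [-0.0, -0.024, 1.0, 0.0]
ft_force: [0.0, -0.0, 0.4]
gripper_width: 0.0571
grip_force: 0.0
t: 21.12
tool_pos: [0.3886, -0.3699, 0.2011]
eef_rot: [0.002, -0.024, 1.0, -0.002]
ft_force: [0.5, 0.2, -0.3]
gripper_width: 0.0874
grip_force: 0.0
t 21.12 tcp [ 0.3886 -0.3699  0.2011] yawx -177.3
tray (array([ 374.4, -368.8]), array([168.2,  99.5]), 0.9, 'z', array([14.8, 17.9, 20.6]), 3398) block (array([ 388.2, -369.7]), array([119.6,  45.1]), 2.7, 'z', array([50. , 51.3, 52.5]), 4354)
0.66 [290.9, 119.7, 354.8, 236.6] (array([ 387.6, -368. ]), array([140.2,  71. ]), 2.9, 'z', array([16.2, 18.1, 19.4]), 1185)
0.54 [463.3, 144.3, 516.1, 233.1] (array([ 382.4, -190.4]), array([ 26.6, 102. ]), 74.8, 'z', array([15.8, 19.1, 21.7]), 196)
hearth (array([ 392.2, -270.2]), array([ 84.4, 134. ]), 89.1, 'z', array([17.6, 20.4, 22.2]), 1311)
brick (array([ 559.1, -412.5]), array([ 65.4, 114.7]), 16.5, 'z', array([54. , 55.6, 56.7]), 1942) (array([ 559.5 , -412.3 ,  107.14]), np.float64(0.0))
```

The block is seated (388,-370, top 51 mm). Before the brick I'll check clearance between the gripper body and the post or cable behind it.

```bash
python3 - <<'E'
from h import *
c=np.array([.5592,-.4124]);a=np.radians(16.5);u=np.array([np.cos(a),np.sin(a)]);v=np.array([-u[1],u[0]])
for f in ['top0','side0','top9','w2','w5','w8']:
    P=np.load(f'pics/{f}.npy').reshape(-1,3);P=P[np.isfinite(P[:,0])]
    D=P[:,:2]-c; U=D@u;V=D@v
    for z0,z1 in((.09,.15),(.15,.25),(.25,.34),(.34,.5)):
        m=(P[:,2]>z0)&(P[:,2]<z1)&(U>.04)&(U<.2); 
        print(f,z0,[ (lambda q: int(1000*np.sort(q)[min(2,len(q)-1)]) if len(q) else -1)(U[m&(V>w)&(V<w+.02)]) for w in np.arange(-.06,.1,.02)])
E
```

```text
top0 0.09 [-1, 158, 41, 40, 41, 172, 178, -1]
top0 0.15 [-1, -1, 116, -1, 134, 172, 178, -1]
top0 0.25 [108, 114, 104, 104, 117, -1, -1, -1]
top0 0.34 [108, 114, 107, 107, 119, -1, 102, 105]
side0 0.09 [182, 152, 49, 51, 144, 173, 178, -1]
side0 0.15 [-1, 146, 116, 143, 133, 173, 178, -1]
side0 0.25 [108, 114, 103, 104, 116, 138, 144, 150]
side0 0.34 [108, 114, 106, 119, 121, 130, 101, 106]
top9 0.09 [187, 162, 158, 144, 143, 172, 178, -1]
top9 0.15 [-1, -1, 117, -1, 133, 172, 178, -1]
top9 0.25 [107, 114, 104, 103, 117, 137, -1, -1]
top9 0.34 [108, 114, 106, 107, 120, -1, 102, 105]
w2 0.09 [187, 154, 40, 40, 40, -1, -1, -1]
w2 0.15 [-1, 150, 118, -1, -1, -1, -1, -1]
w2 0.25 [-1, -1, -1, -1, -1, -1, -1, -1]
w2 0.34 [-1, -1, -1, -1, -1, -1, -1, -1]
w5 0.09 [-1, 156, 40, 40, 40, 171, 177, -1]
w5 0.15 [-1, -1, 115, 40, 131, 171, 176, -1]
w5 0.25 [-1, -1, -1, 40, 40, -1, -1, -1]
w5 0.34 [-1, -1, -1, -1, 40, -1, -1, -1]
w8 0.09 [188, 180, 40, 40, 40, 172, -1, -1]
w8 0.15 [-1, -1, -1, -1, -1, -1, -1, -1]
w8 0.25 [-1, -1, -1, -1, -1, -1, -1, -1]
w8 0.34 [-1, -1, -1, -1, -1, -1, -1, -1]
```

```bash
python3 -m jog '[[0.01,-0.003,0,0,0,-0.11,-1],[0.014,-0.0035,0,0,0,-0.11,-1],[0.014,-0.0035,0,0,0,-0.11,-1],[0.014,-0.0035,0,0,0,-0.11,-1],[0.014,-0.0035,0,0,0,-0.11,-1],[0.014,-0.0035,0,0,0,-0.11,-1],[0.014,-0.0035,0,0,0,-0.11,-1],[0.014,-0.0035,0,0,0,-0.11,-1]]'>/dev/null; python3 -m jog '[[0.014,-0.0035,0,0,0,-0.11,-1],[0.014,-0.0035,0,0,0,-0.11,-1],[0.014,-0.0035,0,0,0,-0.11,-1],[0.014,-0.003,-0.01,0,0,-0.11,-1],[0.005,-0.001,-0.02,0,0,-0.01,-1],[0,0,-0.02,0,0,0,-1],[0,0,0,0,0,0,-1],[0,0,0,0,0,0,-1]]'
python3 - <<'E'
from h import *
im,P,s=shot('w11')
Z=P[...,2]; near=(abs(P[...,0]-.557)<.1)&(abs(P[...,1]+.42)<.085); m=near&(Z>.05)&(Z<.06); print('brick',rect(P,m,.04,.06), fitrect(P[m],66,116,(560,-412),106))
P=np.vstack([np.load(f'pics/{f}.npy').reshape(-1,3) for f in('top9','w10','w11')]);c=np.array([.5592,-.4124]);a=np.radians(16.5);u=np.array([np.cos(a),np.sin(a)]);v=np.array([-u[1],u[0]])
D=P[:,:2]-c;U=D@u;V=D@v
for l,h in((.039,.064),(-.064,-.039)):
    q=P[(U>l)&(U<h)&(abs(V)<.016)&(P[:,2]<.12),2]; print(len(q),np.percentile(q,[5,50,90,99]).round(4) if len(q) else '')
E
```

```text
t: 22.55
tool_pos: [0.5548, -0.4092, 0.1454]
eef_rot: [-0.003, 0.598, 0.801, 0.0]
ft_force: [0.4, 0.7, 0.7]
gripper_width: 0.088
grip_force: 0.0
t 22.55 tcp [ 0.5548 -0.4092  0.1454] yawx 106.5
brick (array([ 559.4, -413.3]), array([ 64.9, 114.8]), 16.0, 'z', array([54.4, 55.7, 56.8]), 8656) (array([ 559.64, -412.64,  106.02]), np.float64(0.0))
788 [-0.003  -0.0003  0.0007  0.0015]
1196 [-0.0019  0.0003  0.0014  0.002 ]
```

View pics/w11.png

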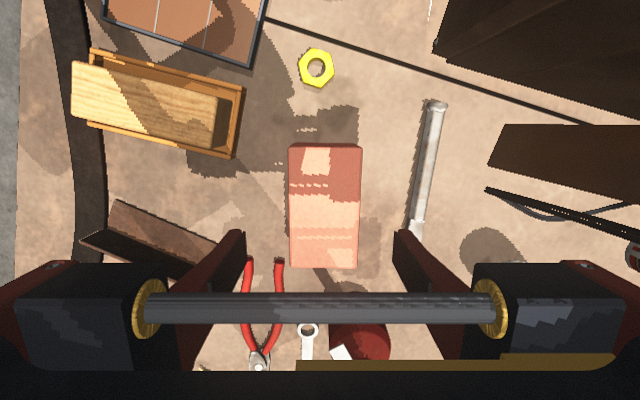

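The brick (325,205) stands clear on both sides. Gripping it.

```bash
python3 -m jog '[[0.0045,-0.0035,-0.015,0,0,-0.004,-1],[0,0,-0.02,0,0,0,-1],[0,0,-0.025,0,0,0,-1],[0,0,-0.025,0,0,0,-1],[0,0,-0.02,0,0,0,-1],[0,0,-0.012,0,0,0,-1],[0,0,-0.006,0,0,0,-1],[0,0,0,0,0,0,-1]]'; python3 -m jog '[[0,0,0,0,0,0,1],[0,0,0,0,0,0,1],[0,0,0,0,0,0,1],[0,0,0,0,0,0,1],[0,0,0,0,0,0,1],[0,0,0,0,0,0,1],[0,0,0,0,0,0,1],[0,0,0,0,0,0,1]]' 50
```

```text
t: 23.27
tool_pos: [0.5608, -0.4141, 0.0244]
eef_rot: [-0.001, 0.6, 0.8, 0.0]
ft_force: [0.1, 0.6, 0.2]
gripper_width: 0.0879
grip_force: 0.0
t: 23.93
tool_pos: [0.5609, -0.4153, 0.0269]
eef_rot: [0.0, 0.6, 0.8, -0.001]
ft_force: [-2.4, -1.8, 6.5]
gripper_width: 0.0653
grip_force: 50.0
```

```bash
python3 -m jog '[[0,0,0.004,0,0,0,1],[0,0,0.01,0,0,0,1],[0,0,0.018,0,0,0,1],[0,0,0.022,0,0,0,1],[0,0,0.022,0,0,0,1],[0,0,0.016,0,0,0,1],[0,0,0,0,0,0,1]]' 60; python3 -m jog '[[-0.01,0.008,0,0,0,0.1,1],[-0.014,0.012,0,0,0,0.107,1],[-0.0145,0.0125,0,0,0,0.107,1],[-0.0145,0.0125,0,0,0,0.107,1],[-0.0145,0.0125,0,0,0,0.107,1],[-0.0145,0.0125,0,0,0,0.107,1],[-0.0145,0.0125,0,0,0,0.107,1],[-0.0145,0.0125,0,0,0,0.107,1]]'; python3 -m jog '[[-0.0145,0.0125,0,0,0,0.107,1],[-0.0145,0.0125,0,0,0,0.107,1],[-0.0145,0.0125,0,0,0,0.107,1],[-0.0115,0.0123,0,0,0,0.102,1],[0,0,0,0,0,0,1],[0,0,-0.02,0,0,0,1],[0,0,-0.02,0,0,0,1],[0,0,0,0,0,0,1]]'
python3 - <<'E'
from h import *
im,P,s=shot('w12'); im,P2,s2=shot('top12','top')
m=(abs(P[...,0]-.39)<.1)&(abs(P[...,1]+.271)<.06);print('hearth',rect(P,m,.0175,.024),'brick',rect(P,m,.09,.125))
m=(abs(P2[...,0]-.39)<.1)&(abs(P2[...,1]+.271)<.06);print('brick top',rect(P2,m,.09,.12))
E
```

```text
t: 24.52
tool_pos: [0.5631, -0.4154, 0.1213]
eef_rot: [0.003, 0.6, 0.8, 0.0]
ft_force: [1.6, -1.2, -7.2]
gripper_width: 0.0652
grip_force: 60.0
t: 25.18
tool_pos: [0.4486, -0.3176, 0.1162]
eef_rot: [-0.001, 0.214, 0.977, 0.001]
ft_force: [0.5, -0.4, -9.2]
gripper_width: 0.0649
grip_force: 60.0
t: 25.85
tool_pos: [0.3931, -0.2674, 0.0745]
eef_rot: [-0.002, 0.008, 1.0, 0.002]
ft_force: [-1.3, 0.8, -8.8]
gripper_width: 0.065
grip_force: 60.0
t 25.85 tcp [ 0.3931 -0.2674  0.0745] yawx 179.1
t 25.9 tcp [ 0.3934 -0.2677  0.0757] yawx 179.1
hearth (array([ 313.9, -279.1]), array([ 47.8, 103.6]), 0.0, 'z', array([19.7, 21.8, 23.7]), 2833) brick (array([ 390.1, -267.5]), array([ 88.9, 115.1]), 89.1, 'z', array([101.9, 103.4, 110.4]), 25019)
brick top (array([ 383.7, -250.2]), array([118.8,  54.8]), 16.7, 'z', array([100.4, 103.2, 105.6]), 344)
```

View pics/w12.png

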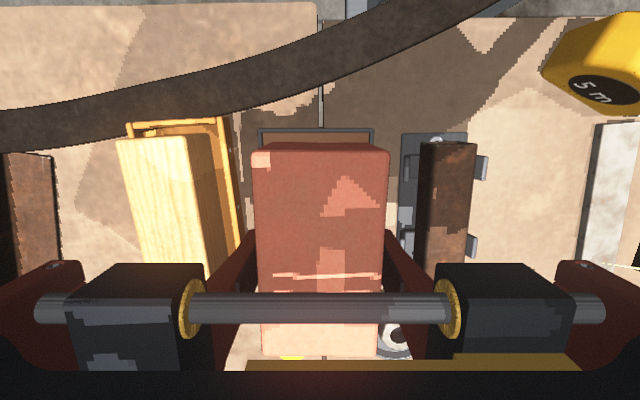

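The brick (320,250) is over the hearth frame (258–374 px). It needs a shift of about 2–3 mm, then lowering.

```bash
python3 -m jog '[[0.0015,-0.0025,-0.008,0,0,0,1],[0,0,-0.01,0,0,0,1],[0,0,-0.007,0,0,0,1],[0,0,-0.004,0,0,0,1],[0,0,0,0,0,0,1],[0,0,0,0,0,0,1],[0,0,0,0,0,0,1]]'
```

```text
t: 26.53
tool_pos: [0.3969, -0.2723, 0.0488]
eef_rot: [0.0, 0.007, 1.0, -0.0]
ft_force: [0.2, 0.7, -8.4]
gripper_width: 0.0655
grip_force: 60.0
```

```bash
python3 -m jog '[[-0.001,0.001,-0.002,0,0,0,1],[0,0,-0.002,0,0,0,1],[0,0,0,0,0,0,1],[0,0,0,0,0,0,1],[0,0,-0.001,0,0,0,1],[0,0,0,0,0,0,1]]'
```

```text
t: 27.03
tool_pos: [0.3957, -0.2711, 0.0435]
eef_rot: [0.0, 0.007, 1.0, -0.0]
ft_force: [-0.6, 0.0, -9.1]
gripper_width: 0.0651
grip_force: 60.0
```

```bash
python3 -m jog '[[0,0,-0.0007,0,0,0,1],[0,0,0,0,0,0,1],[0,0,-0.0006,0,0,0,1],[0,0,0,0,0,0,1]]';python3 -m jog '[[0,0,0,0,0,0,-0.6],[0,0,0,0,0,0,-0.9],[0,0,0,0,0,0,-0.9],[0,0,0,0,0,0,-0.9],[0,0,0,0,0,0,-0.9]]'; python3 -m jog '[[0,0,0.01,0,0,0,-1],[0,0,0.025,0,0,0,-1],[0,0,0.035,0,0,0,-1],[0,0,0.04,0,0,0,-1],[0,0,0.04,0,0,0,-1],[0,0,0.03,0,0,0,-1],[0,0,0,0,0,0,-1],[0,0,0,0,0,0,-1]]'
python3 - <<'E'
from h import *
im,P,s=shot('w13'); im,P2,s2=shot('top13','top')
for n,x,y,wx,wy,lo,hi in [('brick',.392,-.271,.075,.048,.06,.085),('block',.388,-.369,.08,.04,.045,.06),('tube',.386,-.177,.08,.04,.038,.055),('nut',.504,-.198,.035,.035,.0155,.03),('hearth',.392,-.271,.08,.05,.0175,.024)]:
    for Q in(P,P2):
        m=(abs(Q[...,0]-x)<wx)&(abs(Q[...,1]-y)<wy); print(n,rect(Q,m,lo,hi))
E
```

```text
t: 27.37
tool_pos: [0.3957, -0.2711, 0.0429]
eef_rot: [0.0, 0.007, 1.0, -0.0]
ft_force: [-2.5, 1.5, 3.2]
gripper_width: 0.0653
grip_force: 60.0
t: 27.78
tool_pos: [0.396, -0.2713, 0.0423]
eef_rot: [0.0, 0.007, 1.0, -0.0]
ft_force: [0.3, -0.0, 0.6]
gripper_width: 0.0834
grip_force: 0.0
t: 28.45
tool_pos: [0.3968, -0.272, 0.224]
eef_rot: [0.002, 0.007, 1.0, -0.002]
ft_force: [0.1, 0.2, -0.0]
gripper_width: 0.0878
grip_force: 0.0
t 28.45 tcp [ 0.3968 -0.272   0.224 ] yawx 179.2
t 28.5 tcp [ 0.3957 -0.2711  0.2223] yawx 179.2
brick (array([ 392.6, -270.9]), array([ 64.9, 114.9]), 89.0, 'z', array([70.3, 71.6, 72.8]), 5950)
brick (array([ 393. , -272.1]), array([ 64.5, 110.9]), 89.0, 'z', array([67.2, 70.1, 72.8]), 444)
block (array([ 388.6, -369.5]), array([120.5,  45.6]), 2.7, 'z', array([49.8, 51.3, 52.6]), 3947)
block None
tube (array([ 386.1, -177. ]), array([99.9, 30.1]), 0.5, 'z', array([41.8, 44.1, 45.4]), 2141)
tube (array([ 386.4, -177.9]), array([99.7, 29.3]), 0.4, 'z', array([39.8, 42.4, 45. ]), 150)
nut (array([ 501.9, -198.7]), array([30.9, 33.7]), 74.2, 'z', array([16.9, 20. , 21.5]), 328)
nut (array([ 502.1, -199.8]), array([30.3, 30.7]), 88.7, 'z', array([15.9, 18.7, 20.9]), 121)
hearth (array([ 392.1, -270. ]), array([ 84.1, 132. ]), 89.2, 'z', array([17.9, 21. , 22.5]), 726)
hearth (array([ 393.3, -270.8]), array([ 82.8, 132.1]), 88.9, 'z', array([17.7, 19.9, 22.5]), 70)
```

View pics/w13.png

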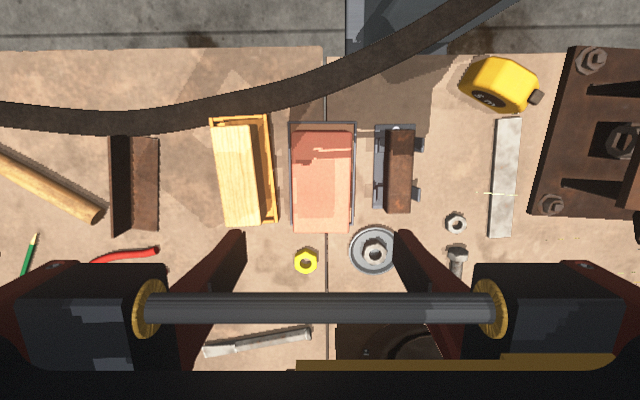

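All four pieces are home: nut in the dish (374,252), block (236,173), brick (321,178) and tube (397,170). The bystanders haven't moved and the robot touches nothing, so I'm handing in.

```bash
python3 -c "
from cell import arm
print(arm.job_done())"
```

```text
the job is handed in; nothing more can be done
None
```

The job is handed in: the nut, tube, pine block and firebrick each lie flat within about 3 mm of the centre of their homes by camera check, and the bolt and smaller nut were left where they lay; the verdict itself was not shown.

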